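# Lock the lamp hatch of the microscope's light-source box

### The arm

A 7-joint arm with a two-finger parallel gripper is mounted at the origin on the work surface. World frame = base frame: x ahead of the robot, y to its left, z up, the work surface at z = 0. Lengths are in m, angles in rad, forces in N, time in s.
With the tool pointing down it reaches from about 0.425 to 0.875 m from the base axis. Payload 4.7 kg.
Tool frame: the origin (TCP) lies on the centre line of the jaws, within the pads' length; the fingertips stand 19 mm ahead of it and the grasp point (between the pads) is the TCP (ctrl.nose_length is the distance from the TCP to the fingertips, in m); z points along the fingers, x is the direction in which the jaws open and shut, and the axes are right-handed (so a half turn about z gives the same grasp; the last joint's range is limited). The gripper opens to 87 mm and grips with 3 to 60 N. Pads are 19 mm wide; open, the fingers measure 117 mm over their backs; the gripper's body (75 mm by 190 mm) begins 51 mm behind the grasp point.
Start: joints at [1.315, 0.321, -0.07, 1.45, 0.023, 1.371, -0.057], TCP at [0.173, -0.627, 0.242] pointing down, gripper open.
Joint ranges: [-2.86, 2.86], [-0.3, 2.09], [-1.38, 1.24], [0.06, 2.45], [-1.56, 4.7], [0.09, 2.05], [-2.69, 2.69]. Speed limits (rad/s): [2.57, 2.57, 3.14, 3.14, 3.14, 3.14, 3.14].

### API

Orientations are given as a rotation vector (axis times angle).
In Python, from bench import ctrl gives the robot as it stands. The module is installed in compiled form; this text tells all that it offers.
- The arm moves only by the shell command python3 -m crank 'ROWS' [OPENING] [FORCE]. ROWS is a JSON object of lists of equal length, an entry for each row: "dp": the shift along the tool's x, y, z in cm, a list of three; "delta_rot": the turn, a rotation vector about the tool's x, y, z in rad, a list of three. In form: {"dp": [[x, y, z], ...], "delta_rot": [[rx, ry, rz], ...]}. A call has exactly 8 rows; each row shifts and turns the commanded pose from where the row before left it, along the tool's axes as they then stand; what a row does not reach is not made up. A row lasts 1/10 s, in which the tool goes at most 50 mm and 8.59 degrees, less where a joint would pass 70% of its speed; a pose out of reach is approached as far as the arm can. A call with a gripper value outside its range is refused whole. OPENING is the finger opening in cm, from 0 to 8.7, set as the call begins (- or left out, the last holds). The fingers move at their own pace and stop on an object; FORCE is the grip in N (left out, the last holds). Time passes only in rows, so rows that do not move let the fingers close, or fill a call up. It gives the time, the measured TCP pose, the force and the opening at its end, in the units of the state.
- ctrl.get_state(): the state, without advancing time (a new reading comes with each control period).
- ctrl.get_image(name): name is "scene" or "side" or "wrist"; returns the picture (384x512x3 uint8, blue, green, red); there is no depth.
- ctrl.camera_info(name): a dict with "camera_matrix" (3x3 intrinsics, pixels), "xyz" and "orientation" of the camera in the world. Camera axes: x right, y down, z forward; pixel columns grow to the right and rows downward; lengths in m; the calibration is good to about 2 mm. A picture is of the moment at which its call begins: read the wrist's pose just before it. camera_info takes no time and is no camera call; for the wrist camera it gives the pose at the moment of the call.
- ctrl.close_job(): hands the job in, once; it reports no verdict.
The state is a dict: "time": time; "joint_positions": joint angles; "qd": joint speeds; "joint_torque": joint torques, N m; "position": TCP position; "tool_rot": TCP orientation; "ft_force": force on the tool from outside, world axes, zero at the start; "torque": the same for the moment, N m; "grip_width": opening from 0.0 (shut) to 1.0 (fully open).
Only numpy, scipy, OpenCV 4.12 (cv2) and the standard library are available. Lean on these libraries where they do the work, as an engineer would, in place of code of your own. Each camera call takes 0.05 s, during which the arm holds its last target.

### The job

The lamp hatch of the microscope's light-source box stands ajar on its spring. With the fingertips only, set in the slot of each of its two quarter-turn fasteners, press the hatch down and turn the fastener a quarter turn clockwise to its stop, so that both are locked and the hatch stays shut by itself. Pick nothing up and leave the things standing around and on the box where they are.

Things in the scene. Friction and masses are not known exactly. Their poses are not given: they have to be found in the camera images.
- unit: the microscope's white light-source box, 300 (x) x 300 (y) x 90 mm high, fixed to the table; origin at the centre of its underside, z up, x away from the robot. The hatch covers the front 185 mm of its top; behind that is a rear deck 90 mm above the table. Fastener axes lie at x = -94, y = +75 and -75 mm in this frame; with the hatch pressed right down their slot floors are 96 mm and their rims 112 mm above the table.
- hatch (a joint): opening angle of the hatch, rad: 0 pressed right down on its gasket, 0.16 ajar (start). A spring lifts it to 0.16 whenever it is free; pressing it down at a fastener takes about 2 N at first and 5 N at the bottom, a little less nearer the free edge and more nearer the hinge. When locked it rides up against the keepers at about 0.02 to 0.03. Hinged along the far side, 134 mm behind the fasteners' axes; ajar, the fasteners stand about 21 mm higher than when shut.
- hatch_edge (a point): middle of the hatch's free edge (the side towards the robot), on its top face; the hatch is a grey plate 183 x 298 x 8 mm
- left_slot (a point): round aluminium quarter-turn fastener on the hatch, 90 mm across, with a straight black-floored slot 40 mm wide and 16 mm deep right across its middle, open at both rim ends. This point is on the turning axis at the slot's floor; its z axis is the turning axis (up, normal to the hatch), its y axis runs along the slot. The left (+y) one seen from the robot. 
- fastener_left (a joint): left fastener's angle, rad, growing clockwise from above: near 0 open (slot parallel to the hatch's free edge; starts 0 to 0.35), 1.57 locked at its stop (slot square to that edge). Stays where left; needs 3 to 12 N on the slot's side 25 mm off the axis. Past 0.6 its tongue passes under a keeper, only while the hatch is pressed to within 3 mm of its lowest there; else it jams near 1.0.
- right_slot (a point): round aluminium quarter-turn fastener on the hatch, 90 mm across, with a straight black-floored slot 40 mm wide and 16 mm deep right across its middle, open at both rim ends. This point is on the turning axis at the slot's floor; its z axis is the turning axis (up, normal to the hatch), its y axis runs along the slot. The right (-y) one seen from the robot. 
- fastener_right (a joint): right fastener's angle, rad, growing clockwise from above: near 0 open (slot parallel to the hatch's free edge; starts 0 to 0.35), 1.57 locked at its stop (slot square to that edge). Stays where left; needs 3 to 12 N on the slot's side 25 mm off the axis. Past 0.6 its tongue passes under a keeper, only while the hatch is pressed to within 3 mm of its lowest there; else it jams near 1.0.
- jar: amber glass specimen jar, 44 mm across, 60 mm tall, standing on the box's rear deck; origin under its centre; leave it alone
- eyepiece: spare black eyepiece, 40 mm across, 52 mm tall, standing on the box's rear deck; origin under its centre; leave it alone
- dish: glass dish, 80 mm across, 16 mm tall, on the table beside the box; leave it alone
- dropper: clear dropper bottle, 36 mm across, 85 mm tall, on the table beside the box; leave it alone
- slidebox: wooden slide box 90 x 60 x 30 mm on the table beside the box; leave it alone
- driver: screwdriver, 160 mm long, lying on the table beside the box; leave it alone (it is not needed)
- cap: black lens cap, 52 mm across, 18 mm tall, on the table beside the box; leave it alone

How it is judged:
By the outcome, as a careful person would: the job done as asked, in the order asked, and still so for the second after the job is handed in, with the robot touching nothing.
It also fails if it takes over 58 s, if anything falls off the work surface, if the arm or the gripper's body presses on something with over 40 N, if the wrist force passes 120 N, or if a joint passes its speed limit or range.

## Working session

There is one attempt and no reset: what is moved stays moved. The work goes in short steps, Python scripts to look and compute and a shell command to move; the robot and the scene stay as the last step left them, time stands still between calls to the robot, and variables do not carry over. Pictures are saved under pics/ and viewed, and the job is handed in when it is done.

```bash
mkdir -p pics; python3 - <<'E'
from bench import ctrl
import cv2
s=ctrl.get_state();print(s, ctrl.nose_length)
for n in("scene","side","wrist"):
    print(n,ctrl.camera_info(n)); cv2.imwrite(f"pics/{n}0.png",ctrl.get_image(n))
E
```

```text
{'time': 0.0, 'joint_positions': array([ 1.31509061,  0.32181263, -0.07008266,  1.45167927,  0.02263673,
        1.37079621, -0.05690519]), 'qd': array([-9.64071596e-04,  1.04758796e-03,  2.49136094e-04, -9.40994248e-04,
        6.30518233e-05, -5.95584284e-04,  1.17597879e-03]), 'joint_torque': array([-5.15162956e-04, -4.91284740e+01, -4.04338818e-01, -3.12529600e+01,
       -6.37514004e-02,  4.35996673e-02,  1.70881508e-04]), 'position': array([ 0.17305538, -0.62600078,  0.24046607]), 'tool_rot': array([-2.49922582,  1.90181561,  0.00250788]), 'ft_force': array([ 0.60135493,  0.41734391, -0.51651845]), 'torque': array([-0.04498946, -0.01224106, -0.01119559]), 'grip_width': 1.0030772504579608} 0.019
scene {'camera_matrix': array([[445.81754591,   0.        , 257.06948891],
       [  0.        , 445.81754591, 196.10010813],
       [  0.        ,   0.        ,   1.        ]]), 'xyz': array([1.19928896, 0.04378146, 0.70459511]), 'orientation': array([-1.71931462, -1.81282747,  0.73239968])}
side {'camera_matrix': array([[493.59579125,   0.        , 259.62970456],
       [  0.        , 493.59579125, 193.09662419],
       [  0.        ,   0.        ,   1.        ]]), 'xyz': array([ 0.23677187, -0.54529645,  0.782478  ]), 'orientation': array([-2.30194996,  0.61654477, -0.23391842])}
wrist {'camera_matrix': array([[334.94435891,   0.        , 261.54711414],
       [  0.        , 334.94435891, 194.42622551],
       [  0.        ,   0.        ,   1.        ]]), 'xyz': array([ 0.23650013, -0.60815203,  0.38351497]), 'orientation': array([ 2.33628081, -1.77910827, -0.22447381])}
```

View pics/scene0.png

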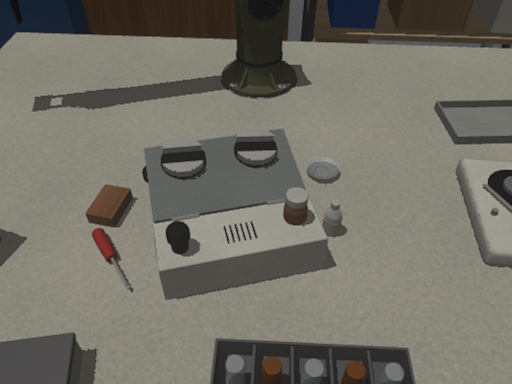

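View pics/side0.png

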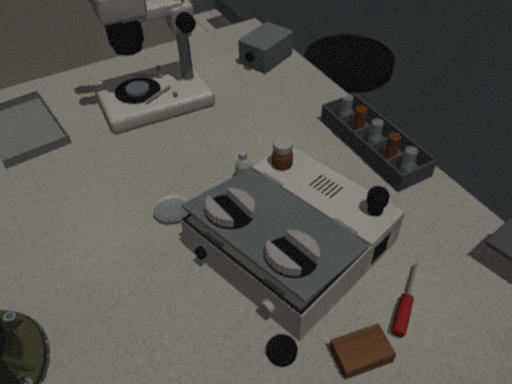

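View pics/wrist0.png

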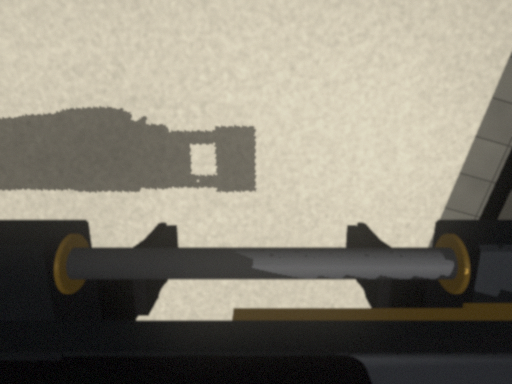

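```bash
python3 - <<'E'
import cv2
a=cv2.imread("pics/scene0.png")[120:300,130:350]; cv2.imwrite("pics/sc.png",cv2.resize(a,None,fx=3.3,fy=3.3,interpolation=2))
a=cv2.imread("pics/side0.png")[140:340,160:420]; cv2.imwrite("pics/si.png",cv2.resize(a,None,fx=3,fy=3,interpolation=2))
E
```

```text
(no output)
```

View pics/sc.png

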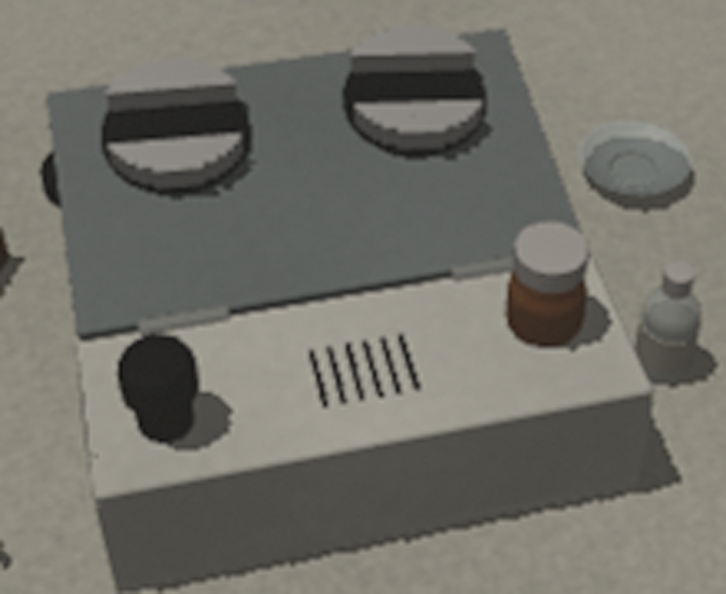

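View pics/si.png

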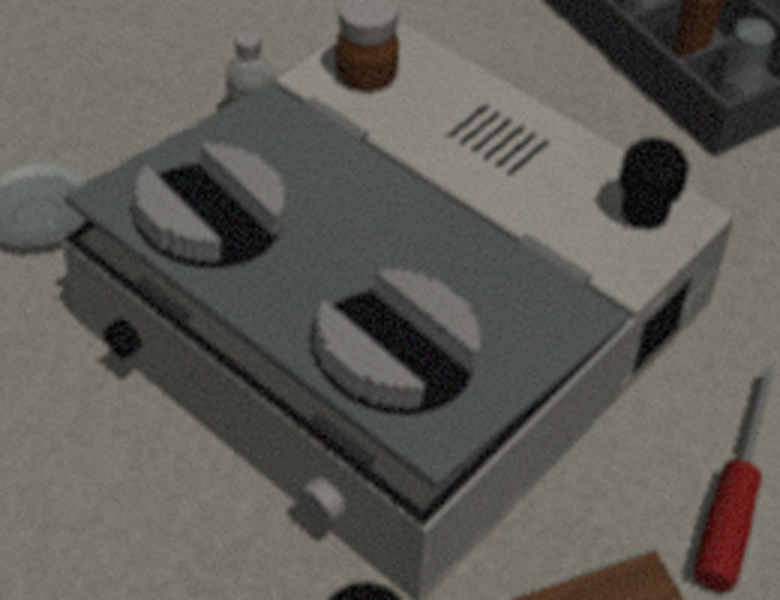

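```bash
cat > h.py <<'E'
import numpy as np, cv2
from scipy.spatial.transform import Rotation as R
from bench import ctrl
def ray(info,uv):
    K=info["camera_matrix"]; d=np.linalg.solve(K,[uv[0],uv[1],1.]); return info["xyz"],R.from_rotvec(info["orientation"]).as_matrix()@d
def onplane(info,uv,p0,n):
    o,d=ray(info,uv); return o+d*(np.dot(n,np.array(p0)-o)/np.dot(n,d))
E
python3 - <<'E'
from h import *
sc=ctrl.camera_info("scene"); si=ctrl.camera_info("side")
S=lambda x,y:(x/3.3+130,y/3.3+120); D=lambda x,y:(x/3+160,y/3+140)
z=np.array([0,0,1.])
A=onplane(sc,S(97,497),[0,0,.09],z);B=onplane(sc,S(652,393),[0,0,.09],z);C=onplane(si,D(732,217),[0,0,.09],z)
print("rear right",A,C,"rear left",B,np.linalg.norm(A-B))
F=onplane(si,D(421,522),[0,0,.078],z);G=onplane(si,D(420,597),[0,0,0.],z);print("front right",F,G)
v=B-A;yaw=np.arctan2(-v[0],v[1]);print("yaw",yaw)
E
```

```text
rear right [ 0.77598004 -0.13169986  0.09      ] [ 0.77165424 -0.1373644   0.09      ] rear left [0.69251866 0.15155332 0.09      ] 0.29529335377695337
front right [ 0.49082203 -0.21464654  0.078     ] [ 0.4921228  -0.21831221  0.        ]
yaw 0.28654403501237535
```

```bash
python3 - <<'E'
from h import *
si=ctrl.camera_info("side"); sc=ctrl.camera_info("scene")
D=lambda x,y:(x/3+160,y/3+140);S=lambda x,y:(x/3.3+130,y/3.3+120)
yaw=.283;ex=np.array([np.cos(yaw),np.sin(yaw),0]);ey=np.array([-ex[1],ex[0],0]);c=np.array([.5915,-.032,0])
t=.16
n=R.from_rotvec(ey*t).apply([0,0,1.])
hx=R.from_rotvec(ey*t).apply(ex)
for nm,sy,lines,sl in(("L",.075,[((147,165),(220,240)),((205,145),(283,215))],[((358,101),(480,97)),((110,95),(110,95))][:1]),
 ("R",-.075,[((330,303),(425,385)),((385,272),(475,348))],[((106,142),(242,132))])):
    p0=c-.094*ex+sy*ey+[0,0,.133]
    print(nm,p0, "shut+ajar n",n)
    P=[]
    for a,b in lines+[]:
        q=[onplane(si,D(*u),p0,n) for u in(a,b)];P+=q
        d=q[1]-q[0]; ang=np.arctan2(d@hx,-(d@ey)); print(" side th",ang, [ (round((k-p0)@hx,4),round((k-p0)@ey,4)) for k in q])
    for a,b in sl:
        q=[onplane(sc,S(*u),p0,n) for u in(a,b)]
        print(" scene",[ (round((k-p0)@hx,4),round((k-p0)@ey,4)) for k in q])
    print(" centre",np.mean(P,0))
E
```

```text
L [0.48029631 0.01376832 0.133     ] shut+ajar n [0.15298085 0.04448763 0.98722728]
 side th -0.16132683581782414 [(np.float64(-0.0104), np.float64(0.0386)), (np.float64(-0.0229), np.float64(-0.0387))]
 side th -0.12187166662527396 [(np.float64(0.0304), np.float64(0.0303)), (np.float64(0.0209), np.float64(-0.047))]
 scene [(np.float64(0.016), np.float64(-0.0402)), (np.float64(0.0268), np.float64(0.034))]
 centre [0.48574636 0.01094536 0.13228267]
R [ 0.52218195 -0.13026498  0.133     ] shut+ajar n [0.15298085 0.04448763 0.98722728]
 side th -0.08438238368037422 [(np.float64(-0.0118), np.float64(0.0343)), (np.float64(-0.0181), np.float64(-0.0406))]
 side th -0.10000970311334334 [(np.float64(0.0309), np.float64(0.0307)), (np.float64(0.0237), np.float64(-0.0415))]
 scene [(np.float64(0.0198), np.float64(-0.0428)), (np.float64(0.0272), np.float64(0.0368))]
 centre [ 0.52922728 -0.13264957  0.13201571]
```

```bash
python3 -m crank '{"dp":[[-2.39,-2.95,0],[-2.39,-2.95,0],[-2.39,-2.95,0],[-2.39,-2.95,0],[-2.39,-2.95,0],[-2.39,-2.95,0],[-2.39,-2.95,0],[-2.39,-2.95,0]],"delta_rot":[[0,0,0],[0,0,0],[0,0,0],[0,0,0],[0,0,0],[0,0,0],[0,0,0],[0,0,0]]}' 5
```

```text
time: 0.95
position: [0.3503, -0.3778, 0.2414]
tool_rot: [2.5, -1.902, -0.0]
ft_force: [0.1, -0.4, 0.1]
grip_width: 0.578
```

```bash
python3 -m crank '{"dp":[[-2.39,-2.95,0],[-2.39,-2.95,0],[-2.39,-2.95,0],[-2.39,-2.95,0],[-2.39,-2.95,0],[-2.39,-2.95,0],[-2.39,-2.95,0],[-2.39,-2.95,0]],"delta_rot":[[0,0,-0.1275],[0,0,0],[0,0,0],[0,0,0],[0,0,0],[0,0,0],[0,0,0],[0,0,0]]}'
python3 -m crank '{"dp":[[0,0,0],[0,0,0],[0,0,0],[0,0,0],[0,0,0],[0,0,0],[0,0,0],[0,0,0]],"delta_rot":[[0,0,-0.145],[0,0,-0.145],[0,0,-0.145],[0,0,-0.145],[0,0,-0.145],[0,0,-0.145],[0,0,-0.145],[0,0,-0.145]]}'
python3 -m crank '{"dp":[[0,0,0],[0,0,0],[0,0,0],[0,0,0],[0,0,0],[0,0,0],[0,0,0],[0,0,0]],"delta_rot":[[0,0,-0.145],[0,0,-0.145],[0,0,-0.145],[0,0,-0.145],[0,0,-0.145],[0,0,-0.145],[0,0,-0.145],[0,0,-0.145]]}'
```

```text
time: 1.75
position: [0.4978, -0.1128, 0.2414]
tool_rot: [2.616, -1.739, 0.0]
ft_force: [-0.1, -0.5, 0.8]
grip_width: 0.578
time: 2.55
position: [0.4972, -0.1142, 0.2413]
tool_rot: [-3.142, 0.012, 0.001]
ft_force: [0.4, -0.3, 0.2]
grip_width: 0.573
time: 3.35
position: [0.4972, -0.1142, 0.2413]
tool_rot: [-2.634, -1.712, 0.001]
ft_force: [-0.1, -0.0, -0.1]
grip_width: 0.574
```

```bash
python3 -m crank '{"dp":[[0,0,0],[0,0,0],[0,0,0],[0,0,0],[0,0,0],[-1.1,1.3,0],[-1.1,1.3,0],[0,0,0]],"delta_rot":[[0,0,-0.121],[0,0,-0.121],[0,0,-0.121],[0,0,-0.121],[0,0,-0.121],[0,0,0],[0,0,0],[0,0,0]]}'
python3 - <<'E'
from h import *
print(ctrl.camera_info("wrist"));print(ctrl.get_state()["joint_positions"])
cv2.imwrite("pics/w1.png",ctrl.get_image("wrist"));cv2.imwrite("pics/s1.png",ctrl.get_image("side"))
E
```

```text
time: 4.15
position: [0.5277, -0.1323, 0.241]
tool_rot: [-2.013, -2.411, -0.001]
ft_force: [0.2, -0.1, 0.5]
grip_width: 0.575
{'camera_matrix': array([[334.94435891,   0.        , 261.54711414],
       [  0.        , 334.94435891, 194.42622551],
       [  0.        ,   0.        ,   1.        ]]), 'xyz': array([ 0.46080121, -0.1440814 ,  0.38396335]), 'orientation': array([1.9040268 , 2.27824576, 0.28572872])}
[ 0.79943785  0.14148924 -0.65540775  1.69732628  0.0878769   1.33281367
  1.87844914]
```

View pics/w1.png

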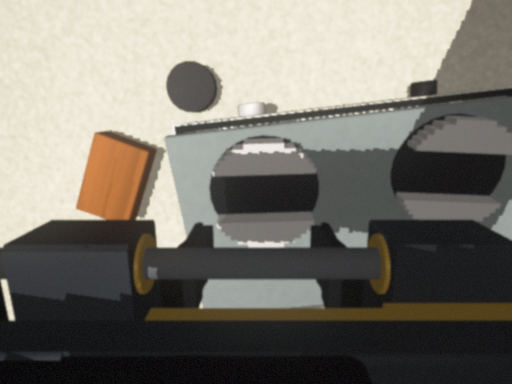

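View pics/s1.png

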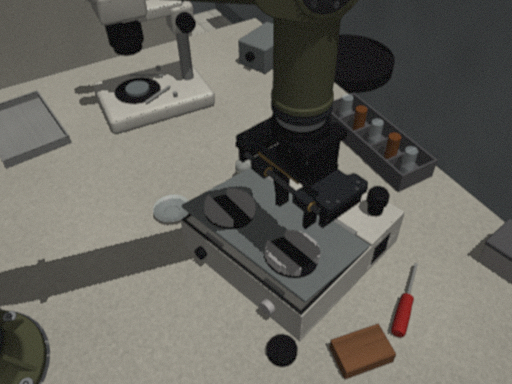

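```bash
python3 - <<'E'
from h import *
a=cv2.imread("pics/w1.png")[110:265,160:512]; cv2.imwrite("pics/w1c.png",cv2.convertScaleAbs(cv2.resize(a,None,fx=2.2,fy=2.2,interpolation=2),alpha=1.6))
w=ctrl.camera_info("wrist")
yaw=.283;ex=np.array([np.cos(yaw),np.sin(yaw),0]);ey=np.array([-ex[1],ex[0],0])
n=R.from_rotvec(ey*.16).apply([0,0,1.])
for u in[(264.5,191),(210,189),(319,189),(264,136),(264,248)]: print(onplane(w,u,[.527,-.131,.132],n))
E
```

```text
[ 0.51905953 -0.12927181  0.13315258]
[ 0.52473518 -0.17070734  0.1341403 ]
[ 0.51010194 -0.08817991  0.13268892]
[ 0.47744657 -0.13736675  0.13996571]
[ 0.56900749 -0.12041794  0.12501365]
```

View pics/w1c.png

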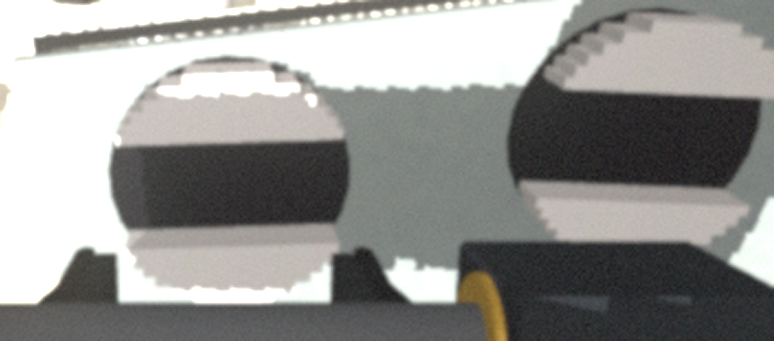

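```bash
python3 - <<'E'
from h import *
w=ctrl.camera_info("wrist")
yaw=.283;ex=np.array([np.cos(yaw),np.sin(yaw),0]);ey=np.array([-ex[1],ex[0],0])
n=R.from_rotvec(ey*.16).apply([0,0,1.])
for C,p in([(118,147),(345,141),(130,250),(335,245)],[.527,-.131,.132]),([(560,92),(757,99),(520,182),(748,210)],[.486,.011,.132]):
    P=[onplane(w,(x/2.2+160,y/2.2+110),p,n) for x,y in C]
    for q in P: print(q)
    print("c",np.mean(P,0),[np.degrees(np.arctan2(*(P[i+1]-P[i])[1::-1])) for i in(0,2)])
E
```

```text
[ 0.51449341 -0.16917664  0.13565838]
[ 0.49868709 -0.09278614  0.13466533]
[ 0.55296911 -0.16002993  0.12928401]
[ 0.5380543  -0.08665989  0.12828892]
c [ 0.52605098 -0.12716315  0.13197416] [np.float64(101.690373480056), np.float64(101.49063017293916)]
[ 0.4691688  -0.02561101  0.13625797]
[0.45955909 0.04160741 0.13471802]
[ 0.50255557 -0.02794691  0.13118962]
[0.49844217 0.05761881 0.12797117]
c [0.48243141 0.01141708 0.13253419] [np.float64(98.13601318980156), np.float64(92.75225911458116)]
```

```bash
python3 -m crank '{"dp":[[0,0,2],[0,0,2],[0,0,2],[0,0,1],[0,0,1],[0,0,1],[0,0,1],[0,0,0]],"delta_rot":[[0,0,-0.02],[0,0,0],[0,0,0],[0,0,0],[0,0,0],[0,0,0],[0,0,0],[0,0,0]]}'
python3 - <<'E'
from h import *
cv2.imwrite("pics/w2.png",ctrl.get_image("wrist"));cv2.imwrite("pics/s2.png",ctrl.get_image("side")[150:350,160:420].repeat(3,0).repeat(3,1))
E
```

```text
time: 5.05
position: [0.5262, -0.1311, 0.1403]
tool_rot: [-1.986, -2.431, 0.001]
ft_force: [-1.0, 0.3, 0.3]
grip_width: 0.58
```

View pics/w2.png

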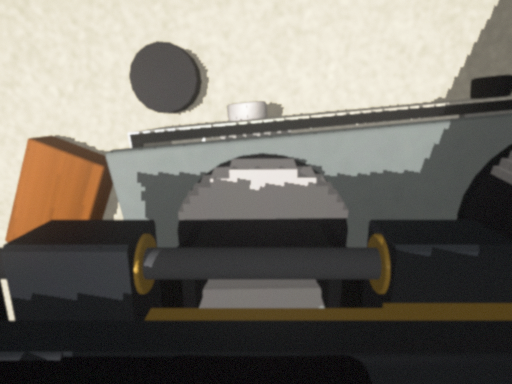

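View pics/s2.png

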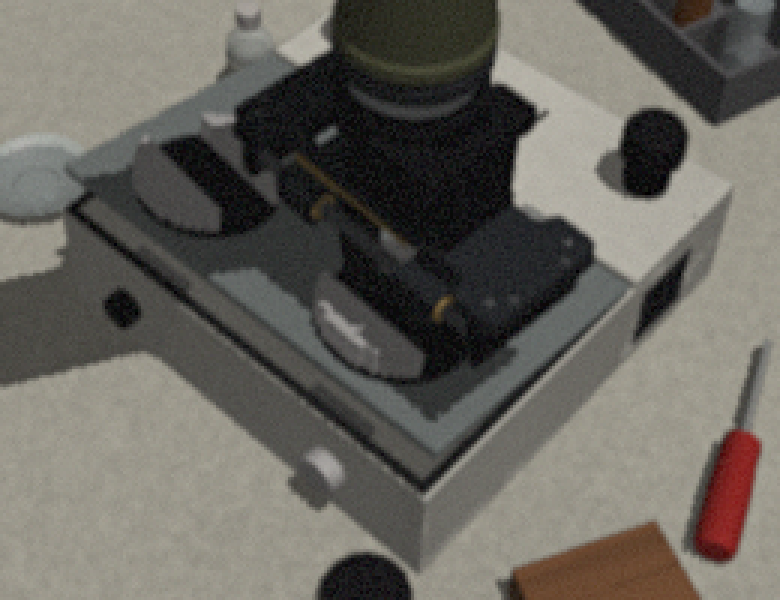

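```bash
python3 -m crank '{"dp":[[0,0,0.5],[0,-0.05,0.5],[0,-0.05,0.5],[0,-0.05,0.5],[0,-0.05,0.3],[0,0,0.2],[0,0,0.1],[0,0,0]],"delta_rot":[[0,0,0],[0,0,0],[0,0,0],[0,0,0],[0,0,0],[0,0,0],[0,0,0],[0,0,0]]}'
```

```text
time: 5.95
position: [0.5248, -0.1322, 0.1155]
tool_rot: [1.988, 2.432, -0.001]
ft_force: [-2.3, -2.9, 5.1]
grip_width: 0.576
```

```bash
python3 -m crank '{"dp":[[0,0,0.1],[0,0,0.1],[0,0,0.1],[0,0,0],[0,0,0],[0,0,0],[0,0,0],[0,0,0]],"delta_rot":[[0,0,0],[0,0,0],[0,0,0],[0,0,0],[0,0,0],[0,0,0],[0,0,0],[0,0,0]]}'
```

```text
time: 6.75
position: [0.525, -0.1322, 0.115]
tool_rot: [1.988, 2.432, -0.003]
ft_force: [-8.9, -1.6, 20.3]
grip_width: 0.574
```

```bash
python3 -m crank '{"dp":[[0,0,-0.1],[0,0,0],[0,0,0],[0,0,0],[0,0,0],[0,0,0],[0,0,0],[0,0,0]],"delta_rot":[[0,0,0.08],[0,0,0.08],[0,0,0.08],[0,0,0.08],[0,0,0.08],[0,0,0.08],[0,0,0.08],[0,0,0.08]]}'
```

```text
time: 7.55
position: [0.5241, -0.134, 0.1151]
tool_rot: [2.654, 1.677, -0.006]
ft_force: [-9.1, -5.6, 15.1]
grip_width: 0.57
```

```bash
python3 -m crank '{"dp":[[0,0,0],[0,0,0],[0,0,0],[0,0,0],[0,0,0],[0,0,0],[0,0,0],[0,0,0]],"delta_rot":[[0,0,0.08],[0,0,0.08],[0,0,0.08],[0,0,0.08],[0,0,0.08],[0,0,0.08],[0,0,0.08],[0,0,0.08]]}'
python3 -c "
from h import *
print(ctrl.get_state()['torque']);cv2.imwrite('pics/s3.png',ctrl.get_image('side')[150:350,160:420].repeat(3,0).repeat(3,1));cv2.imwrite('pics/w3.png',ctrl.get_image('wrist'))"
```

```text
time: 8.35
position: [0.5224, -0.1347, 0.1151]
tool_rot: [3.047, 0.755, -0.01]
ft_force: [-14.5, -6.0, 18.7]
grip_width: 0.577
[-1.18846741  2.72151362  0.11605987]
```

View pics/s3.png

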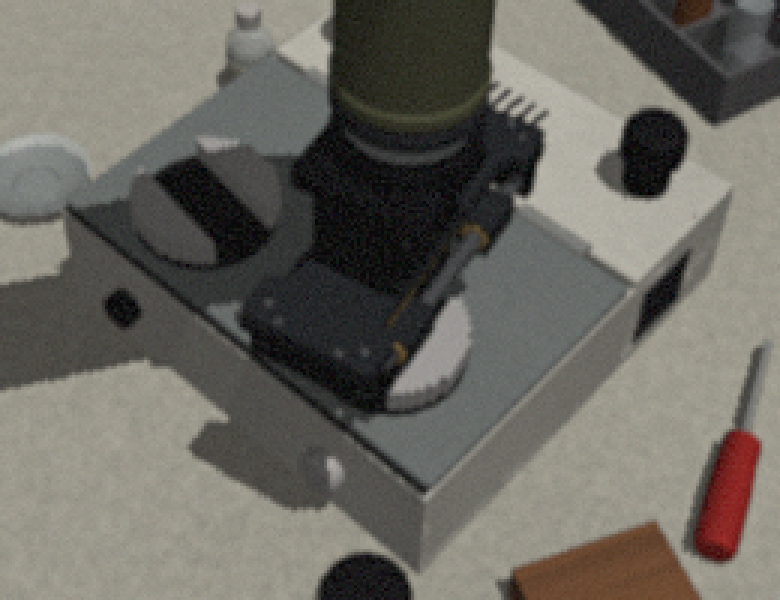

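View pics/w3.png

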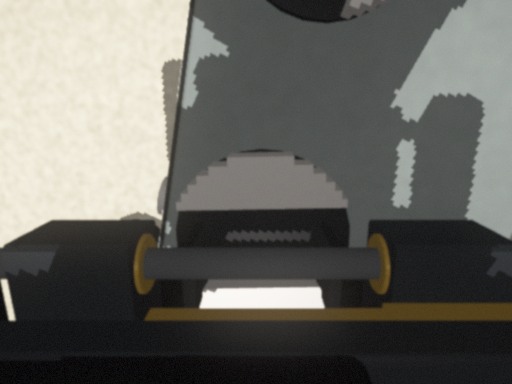

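```bash
python3 -m crank '{"dp":[[-0.1,0,0],[-0.1,0,0],[0,0,0],[0,0,0],[0,0,0],[0,0,0],[0,0,0],[0,0,0]],"delta_rot":[[0,0,0.06],[0,0,0.06],[0,0,0.06],[0,0,0.06],[0,0,0.06],[0,0,0.06],[0,0,0.06],[0,0,0.06]]}'
python3 -c "
from h import *
print(ctrl.get_state()['torque']);cv2.imwrite('pics/s4.png',ctrl.get_image('side')[150:350,160:420].repeat(3,0).repeat(3,1));cv2.imwrite('pics/w4.png',ctrl.get_image('wrist'))"
```

```text
time: 9.25
position: [0.5249, -0.1316, 0.1152]
tool_rot: [-3.141, -0.017, -0.006]
ft_force: [-0.4, 3.1, 10.8]
grip_width: 0.575
[0.48122487 0.25000496 0.46264178]
```

View pics/w4.png

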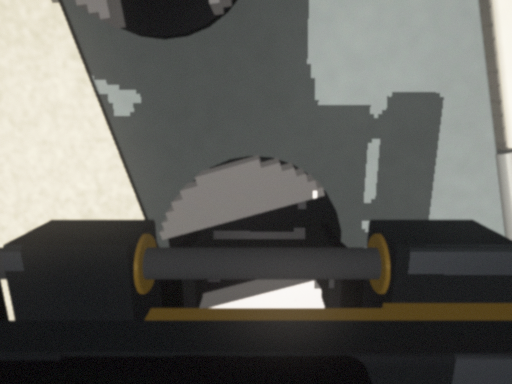

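```bash
python3 -m crank '{"dp":[[0,0,0],[0,0,0],[0,0,0],[0,0,0],[0,0,0],[0,0,0],[0,0,0],[0,0,0]],"delta_rot":[[0,0,0.03],[0,0,0.03],[0,0,0.03],[0,0,0.03],[0,0,0],[0,0,0],[0,0,0],[0,0,0]]}'
python3 -c "
from h import *
print(ctrl.get_state()['torque']);cv2.imwrite('pics/w5.png',ctrl.get_image('wrist'))"
```

```text
time: 10.15
position: [0.5251, -0.1308, 0.1152]
tool_rot: [3.135, -0.145, 0.005]
ft_force: [-1.5, -1.6, 10.2]
grip_width: 0.58
[-0.25460006  0.51621726  4.18106427]
```

View pics/w5.png

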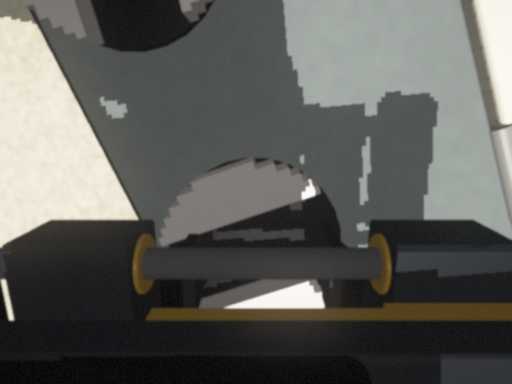

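```bash
python3 -m crank '{"dp":[[0,0,0],[0,0,0],[0,0,0],[0,0,-1.5],[0,0,-1.5],[0,0,-1.5],[0,0,-2],[0,0,-2]],"delta_rot":[[0,0,-0.1],[0,0,-0.12],[0,0,-0.1],[0,0,0],[0,0,0],[0,0,0],[0,0,0],[0,0,0]]}'
python3 -m crank '{"dp":[[0,0,-1],[0,0,0],[0,0,0],[0,0,0],[0,0,0],[0,0,0],[0,0,0],[0,0,0]],"delta_rot":[[0,0,-0.145],[0,0,-0.145],[0,0,-0.145],[0,0,-0.145],[0,0,-0.145],[0,0,-0.145],[0,0,-0.145],[0,0,-0.145]]}'
```

```text
time: 11.0
position: [0.5232, -0.1324, 0.2001]
tool_rot: [-3.124, -0.33, -0.0]
ft_force: [0.4, -0.9, -0.2]
grip_width: 0.577
time: 11.8
position: [0.5233, -0.1324, 0.2095]
tool_rot: [2.426, 1.995, 0.001]
ft_force: [1.0, -0.8, -0.3]
grip_width: 0.574
```

```bash
python3 -m crank '{"dp":[[0,0,0],[0,0,0],[0,0,0],[2.96,-0.44,0],[2.96,-0.44,0],[2.96,-0.44,0],[2.96,-0.44,0],[2.96,-0.44,0]],"delta_rot":[[0,0,-0.108],[0,0,-0.108],[0,0,-0.108],[0,0,0],[0,0,0],[0,0,0],[0,0,0],[0,0,0]]}'
python3 - <<'E'
from h import *
w=ctrl.camera_info("wrist");print(w['xyz'],w['orientation'])
cv2.imwrite('pics/w6.png',ctrl.get_image('wrist'));cv2.imwrite('pics/s6.png',ctrl.get_image('side')[150:350,160:420].repeat(3,0).repeat(3,1))
E
```

```text
time: 12.6
position: [0.4827, 0.0129, 0.2095]
tool_rot: [2.08, 2.354, 0.001]
ft_force: [1.3, -0.7, 0.6]
grip_width: 0.578
[0.4150527  0.0049798  0.35238537] [1.96308419 2.21979454 0.27822253]
```

View pics/w6.png

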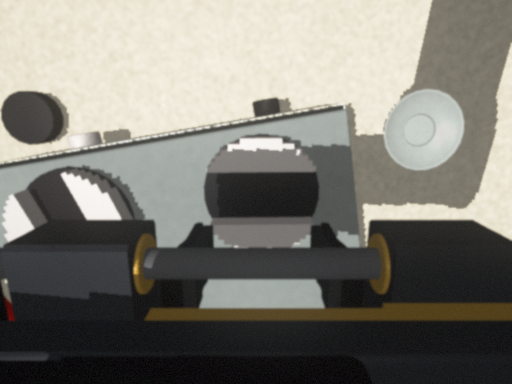

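View pics/s6.png

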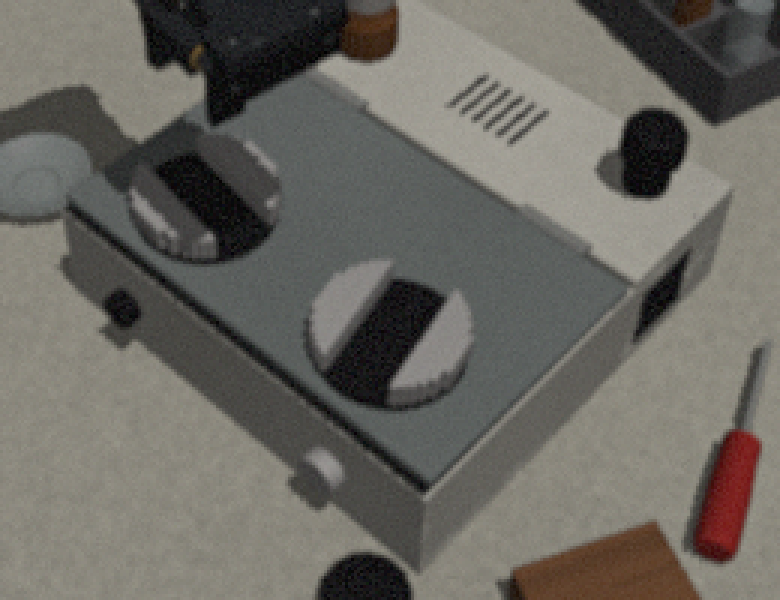

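```bash
python3 - <<'E'
from h import *
w=ctrl.camera_info("wrist")
for u in[(261,172),(261,224),(204,190),(318,190)]: print(onplane(w,u,[0,0,.115],[0,0,1.]))
E
python3 -m crank '{"dp":[[0,0,2],[0,0,2],[0,0,2],[0,0,1],[0,0,0.4],[0,0,0.4],[0,0,0],[0,0,0]],"delta_rot":[[0,0,0],[0,0,0],[0,0,0],[0,0,0],[0,0,0],[0,0,0],[0,0,0],[0,0,0]]}'
```

```text
[0.45824338 0.01346315 0.115     ]
[0.4974369  0.01855359 0.115     ]
[ 0.47682627 -0.02606122  0.115     ]
[0.46609288 0.05643112 0.115     ]
time: 13.5
position: [0.4835, 0.0115, 0.1312]
tool_rot: [2.078, 2.355, 0.001]
ft_force: [-0.4, 0.5, 0.5]
grip_width: 0.577
```

```bash
python3 -m crank '{"dp":[[0.2,-0.2,0],[0.15,-0.15,0],[0,0,0.4],[0,0,0.4],[0,0,0.4],[0,0,0.4],[0,0,0.2],[0,0,0]],"delta_rot":[[0,0,0],[0,0,0],[0,0,0],[0,0,0],[0,0,0],[0,0,0],[0,0,0],[0,0,0]]}'
```

```text
time: 14.3
position: [0.4788, 0.0145, 0.1148]
tool_rot: [-2.079, -2.355, 0.004]
ft_force: [-9.3, -1.1, 22.3]
grip_width: 0.572
```

```bash
python3 -m crank '{"dp":[[0,0,-0.05],[0,0,0],[0,0,0],[0,0,0],[0,0,0],[0,0,0],[0,0,0],[0,0,0]],"delta_rot":[[0,0,0.08],[0,0,0.08],[0,0,0.08],[0,0,0.08],[0,0,0.08],[0,0,0.08],[0,0,0.08],[0,0,0.08]]}'
```

```text
time: 15.1
position: [0.4801, 0.014, 0.115]
tool_rot: [2.715, 1.576, 0.001]
ft_force: [-5.5, -2.0, 15.2]
grip_width: 0.572
```

```bash
python3 -m crank '{"dp":[[0,0,0],[0,0,0],[0,0,0],[0,0,0],[0,0,0],[0,0,0],[0,0,0],[0,0,0]],"delta_rot":[[0,0,0.08],[0,0,0.08],[0,0,0.08],[0,0,0.08],[0,0,0.08],[0,0,0.08],[0,0,0.08],[0,0,0.08]]}'
```

```text
time: 15.9
position: [0.4809, 0.0127, 0.1151]
tool_rot: [3.071, 0.641, 0.004]
ft_force: [-1.8, -4.7, 14.1]
grip_width: 0.574
```

```bash
python3 -m crank '{"dp":[[0,0,0],[0,0,0],[0,0,0],[0,0,0],[0,0,0],[0,0,0],[0,0,0],[0,0,0]],"delta_rot":[[0,0,0.06],[0,0,0.06],[0,0,0.06],[0,0,0.06],[0,0,0.06],[0,0,0.06],[0,0,0.06],[0,0,0.04]]}'
python3 -c "
from h import *
print(ctrl.get_state()['torque']);cv2.imwrite('pics/w7.png',ctrl.get_image('wrist'))"
```

```text
time: 16.7
position: [0.4817, 0.0129, 0.1152]
tool_rot: [3.137, -0.068, 0.009]
ft_force: [0.8, -4.3, 11.1]
grip_width: 0.575
[-1.02199866  0.03776866  1.93043235]
```

View pics/w7.png

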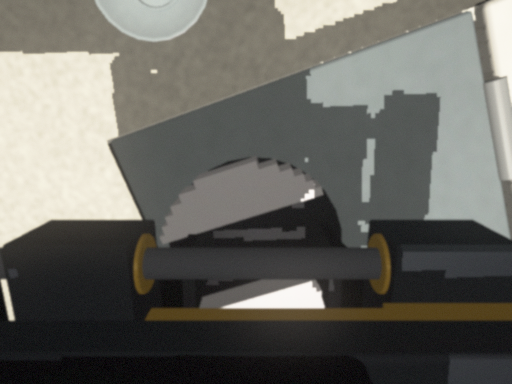

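Moment has started to rise; push slightly more to confirm the stop.

```bash
python3 -m crank '{"dp":[[0,0,0],[0,0,0],[0,0,0],[0,0,0],[0,0,0],[0,0,0],[0,0,0],[0,0,0]],"delta_rot":[[0,0,0.03],[0,0,0.03],[0,0,0],[0,0,0],[0,0,0],[0,0,0],[0,0,0],[0,0,0]]}'
python3 -c "
from h import *
print(ctrl.get_state()['torque'])"
python3 -m crank '{"dp":[[0,0,0],[0,0,0],[0,0,0],[0,0,-1.5],[0,0,-1.5],[0,0,-1.5],[0,0,-2],[0,0,-2]],"delta_rot":[[0,0,-0.1],[0,0,-0.12],[0,0,-0.1],[0,0,0],[0,0,0],[0,0,0],[0,0,0],[0,0,0]]}'
python3 -m crank '{"dp":[[0,0,-2],[0,0,-2],[0,0,-2],[0,0,-2],[0,0,-2],[0,0,0],[0,0,0],[0,0,0]],"delta_rot":[[0,0,0],[0,0,0],[0,0,0],[0,0,0],[0,0,0],[0,0,0],[0,0,0],[0,0,0]]}'
python3 - <<'E'
from h import *
cv2.imwrite('pics/w8.png',ctrl.get_image('wrist'));cv2.imwrite('pics/s8.png',ctrl.get_image('side')[140:340,160:420].repeat(3,0).repeat(3,1));cv2.imwrite('pics/c8.png',ctrl.get_image('scene'))
E
```

```text
time: 17.55
position: [0.4817, 0.013, 0.1152]
tool_rot: [3.131, -0.141, 0.01]
ft_force: [1.0, -6.7, 11.5]
grip_width: 0.58
[-1.31105298  0.00720123  4.15808959]
time: 18.35
position: [0.4789, 0.0146, 0.1981]
tool_rot: [-3.123, -0.338, 0.001]
ft_force: [0.6, -0.3, 0.6]
grip_width: 0.571
time: 19.15
position: [0.4785, 0.0146, 0.2966]
tool_rot: [-3.123, -0.338, 0.003]
ft_force: [-0.3, 0.7, 0.2]
grip_width: 0.576
```

View pics/w8.png

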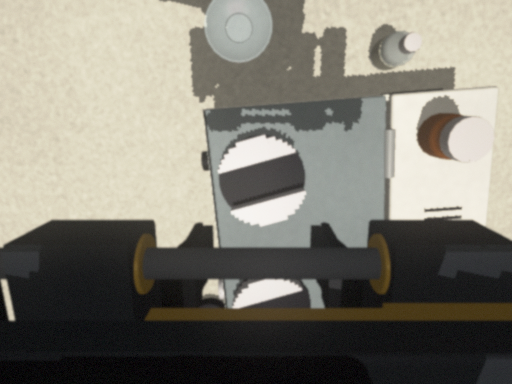

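View pics/s8.png

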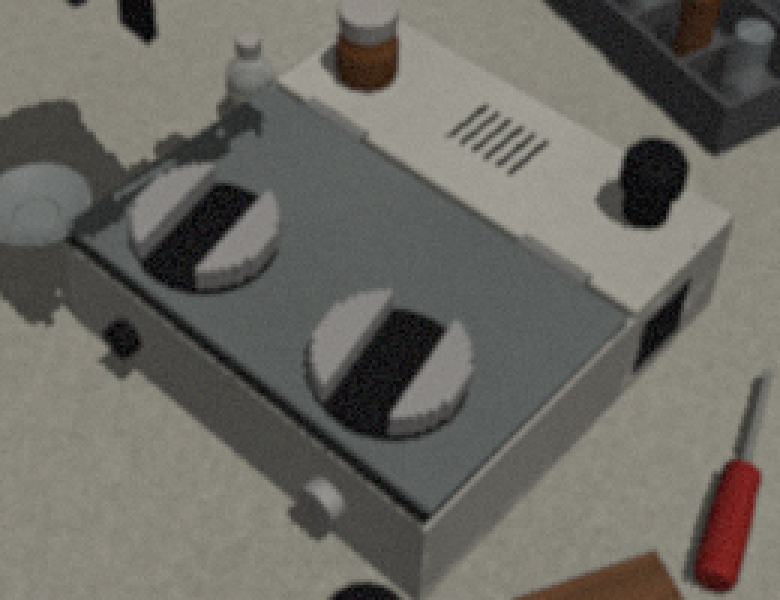

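View pics/c8.png

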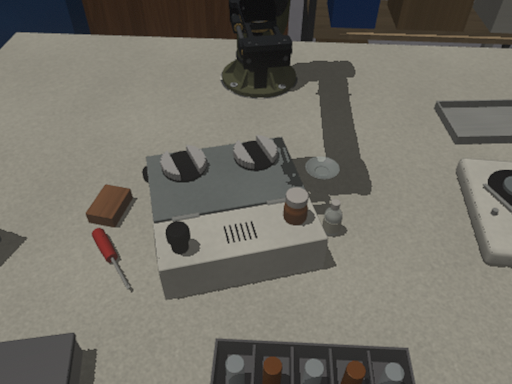

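```bash
python3 - <<'E'
from h import *
a=cv2.imread("pics/w8.png")[90:320,190:512]; cv2.imwrite("pics/w8c.png",cv2.resize(a,None,fx=2.4,fy=2.4,interpolation=2))
E
```

```text
(no output)
```

View pics/w8c.png

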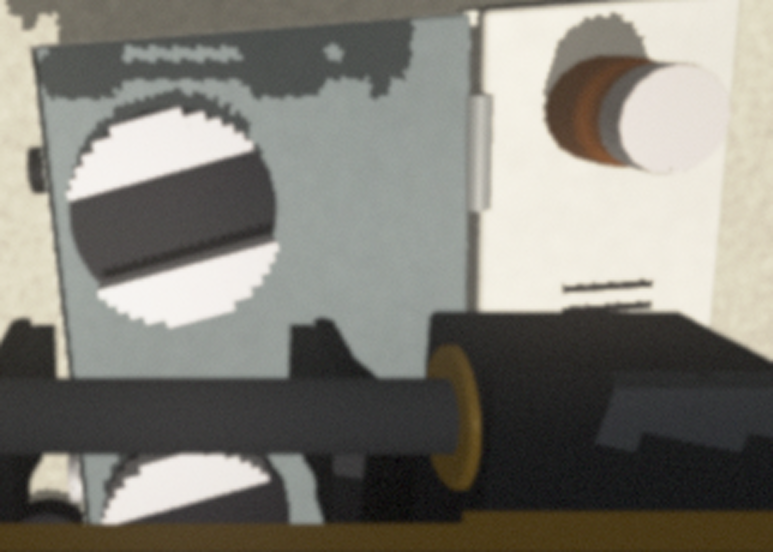

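```bash
python3 -m crank '{"dp":[[0,0,3],[0,0,3],[0,0,3],[0,0,3],[0,0,2],[0,0,1],[0,0,1],[0,0,0]],"delta_rot":[[0,0,-0.14],[0,0,-0.04],[0,0,0],[0,0,0],[0,0,0],[0,0,0],[0,0,0],[0,0,0]]}'
python3 -m crank '{"dp":[[0,0,0.5],[0,0,0.5],[0,0,0.5],[0,0,0.4],[0,0,0.3],[0,0,0],[0,0,0],[0,0,0]],"delta_rot":[[0,0,0],[0,0,0],[0,0,0],[0,0,0],[0,0,0],[0,0,0],[0,0,0],[0,0,0]]}'
```

```text
time: 20.1
position: [0.4787, 0.0146, 0.1372]
tool_rot: [-3.08, -0.617, 0.002]
ft_force: [-0.5, 0.2, -0.5]
grip_width: 0.573
time: 20.9
position: [0.4789, 0.0145, 0.1162]
tool_rot: [3.08, 0.617, -0.001]
ft_force: [-2.3, -1.1, 3.5]
grip_width: 0.572
```

```bash
python3 -m crank '{"dp":[[0,0,0.1],[0,0,0.05],[0,0,0],[0,0,0],[0,0,0],[0,0,0],[0,0,0],[0,0,0]],"delta_rot":[[0,0,0.08],[0,0,0.08],[0,0,0.08],[0,0,0.08],[0,0,0.08],[0,0,0.06],[0,0,0.04],[0,0,0]]}'
python3 -c "
from h import *
print(ctrl.get_state()['torque'])"
```

```text
time: 21.7
position: [0.4801, 0.0126, 0.1154]
tool_rot: [3.131, -0.143, 0.005]
ft_force: [-1.2, -7.0, 5.3]
grip_width: 0.579
[-1.52808635  0.22994888  4.13423936]
```

Stop reached. Now lift off the floor before unwinding, so nothing drags back.

```bash
python3 -m crank '{"dp":[[0,0,0],[0,0,-0.2],[0,0,-0.3],[0,0,-0.3],[0,0,0],[0,0,0],[0,0,0],[0,0,0]],"delta_rot":[[0,0,-0.06],[0,0,0],[0,0,0],[0,0,0],[0,0,-0.06],[0,0,-0.08],[0,0,-0.06],[0,0,0]]}'
python3 -m crank '{"dp":[[0,0,-1],[0,0,-2],[0,0,-3],[0,0,-3],[0,0,-3],[0,0,-3],[0,0,-2],[0,0,0]],"delta_rot":[[0,0,0],[0,0,0],[0,0,0],[0,0,0],[0,0,0],[0,0,0],[0,0,0],[0,0,0]]}'
python3 - <<'E'
from h import *
w=ctrl.camera_info("wrist");print(repr(w['xyz']),repr(w['orientation']))
im=ctrl.get_image('wrist');cv2.imwrite('pics/w9.png',im);cv2.imwrite("pics/w9c.png",cv2.resize(im[90:320,190:512],None,fx=2.4,fy=2.4,interpolation=2))
E
```

```text
time: 22.5
position: [0.4793, 0.0147, 0.1223]
tool_rot: [-3.132, -0.244, -0.001]
ft_force: [-0.2, 0.5, -0.2]
grip_width: 0.577
time: 23.3
position: [0.4809, 0.015, 0.2963]
tool_rot: [3.131, 0.243, 0.011]
ft_force: [-0.4, 0.4, 0.1]
grip_width: 0.573
array([0.46845703, 0.0815119 , 0.43917882]) array([2.88389582, 0.22095036, 0.0377561 ])
```

View pics/w9c.png

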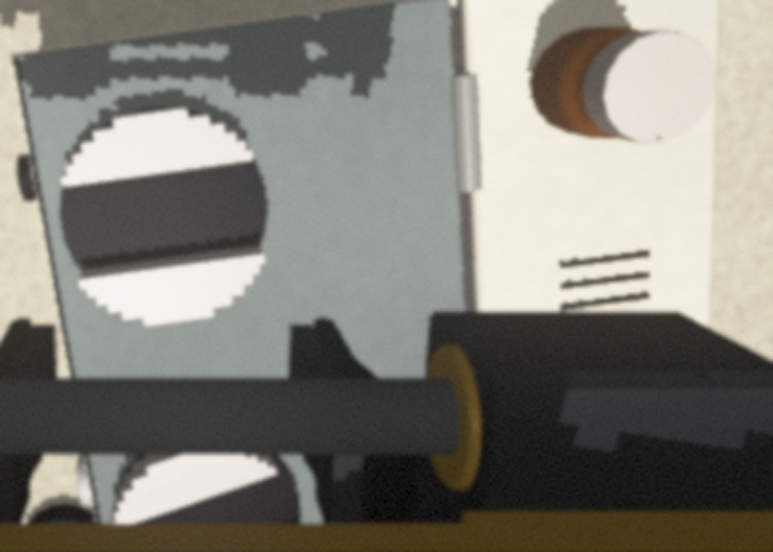

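```bash
python3 -m crank '{"dp":[[0,0,0],[0,0,0],[-0.3,3.03,0],[-0.3,3.03,0],[-0.3,3.03,0],[-0.3,3.03,0],[-0.3,3.03,0],[0,0,0]],"delta_rot":[[0,0,-0.12],[0,0,-0.11],[0,0,0],[0,0,0],[0,0,0],[0,0,0],[0,0,0],[0,0,0]]}'
python3 -m crank '{"dp":[[0,0,3],[0,0,3],[0,0,3],[0,0,3],[0,0,2],[0,0,1],[0,0,1],[0,0,0]],"delta_rot":[[0,0,0],[0,0,0],[0,0,0],[0,0,0],[0,0,0],[0,0,0],[0,0,0],[0,0,0]]}'
```

```text
time: 24.15
position: [0.5215, -0.1365, 0.2903]
tool_rot: [3.086, 0.59, -0.005]
ft_force: [-0.2, -0.3, -0.2]
grip_width: 0.569
time: 24.95
position: [0.5215, -0.131, 0.1315]
tool_rot: [-3.082, -0.602, 0.003]
ft_force: [0.1, 0.0, -0.7]
grip_width: 0.574
```

```bash
python3 -m crank '{"dp":[[0.2,0.1,0],[0,0,0.5],[0,0,0.5],[0,0,0.4],[0,0,0.2],[0,0,0.1],[0,0,0],[0,0,0]],"delta_rot":[[0,0,0],[0,0,0],[0,0,0],[0,0,0],[0,0,0],[0,0,0],[0,0,0],[0,0,0]]}'
python3 -m crank '{"dp":[[0,0,0],[0,0,0],[0,0,0],[0,0,0],[0,0,0],[0,0,0],[0,0,0],[0,0,0]],"delta_rot":[[0,0,0.08],[0,0,0.08],[0,0,0.08],[0,0,0.08],[0,0,0.08],[0,0,0.06],[0,0,0.04],[0,0,0]]}'
python3 -c "
from h import *
print(ctrl.get_state()['torque'])"
```

```text
time: 25.75
position: [0.5242, -0.1317, 0.1157]
tool_rot: [3.083, 0.601, -0.001]
ft_force: [-2.1, -0.6, 4.2]
grip_width: 0.573
time: 26.55
position: [0.5256, -0.1307, 0.1161]
tool_rot: [3.134, -0.158, 0.003]
ft_force: [0.8, -1.3, 3.3]
grip_width: 0.576
[-0.33879765 -0.11462928  4.6569083 ]
```

```bash
python3 -m crank '{"dp":[[0,0,0],[0,0,-0.2],[0,0,-0.3],[0,0,-0.3],[0,0,0],[0,0,0],[0,0,0],[0,0,0]],"delta_rot":[[0,0,-0.06],[0,0,0],[0,0,0],[0,0,0],[0,0,-0.06],[0,0,-0.08],[0,0,-0.06],[0,0,0]]}'
python3 -m crank '{"dp":[[0,0,-1],[0,0,-2],[0,0,-3],[0,0,-3],[0,0,-3],[0,0,-3],[0,0,-2],[0,0,0]],"delta_rot":[[0,0,0],[0,0,0],[0,0,0],[0,0,0],[0,0,0],[0,0,0],[0,0,0],[0,0,0]]}'
python3 - <<'E'
from h import *
im=ctrl.get_image('wrist');cv2.imwrite("pics/w10c.png",cv2.resize(im[60:320,100:430],None,fx=2.3,fy=2.3,interpolation=2))
cv2.imwrite('pics/s10.png',ctrl.get_image('side')[140:340,160:420].repeat(3,0).repeat(3,1));cv2.imwrite('pics/c10.png',ctrl.get_image('scene'))
E
```

```text
time: 27.35
position: [0.5234, -0.1321, 0.1228]
tool_rot: [-3.132, -0.218, 0.003]
ft_force: [0.3, -1.3, 0.4]
grip_width: 0.577
time: 28.15
position: [0.5259, -0.1318, 0.2977]
tool_rot: [3.132, 0.223, 0.01]
ft_force: [0.8, 1.1, 0.2]
grip_width: 0.575
```

View pics/w10c.png

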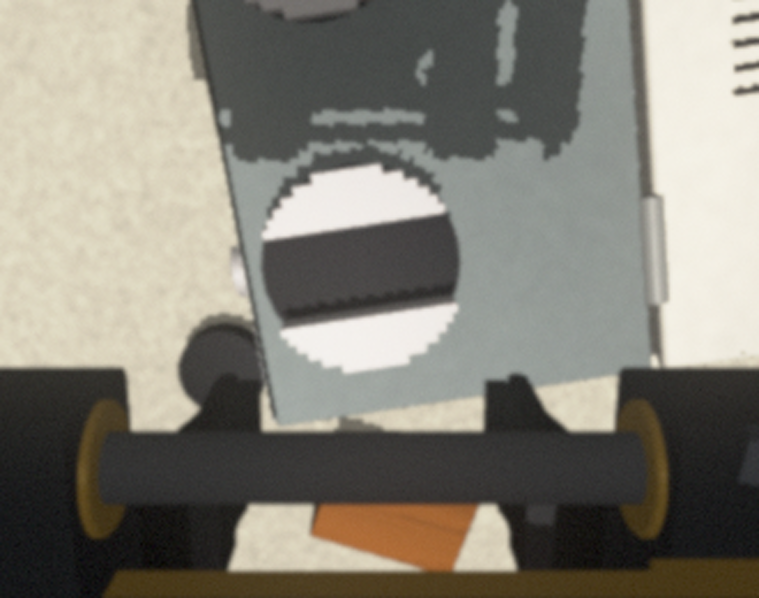

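View pics/s10.png

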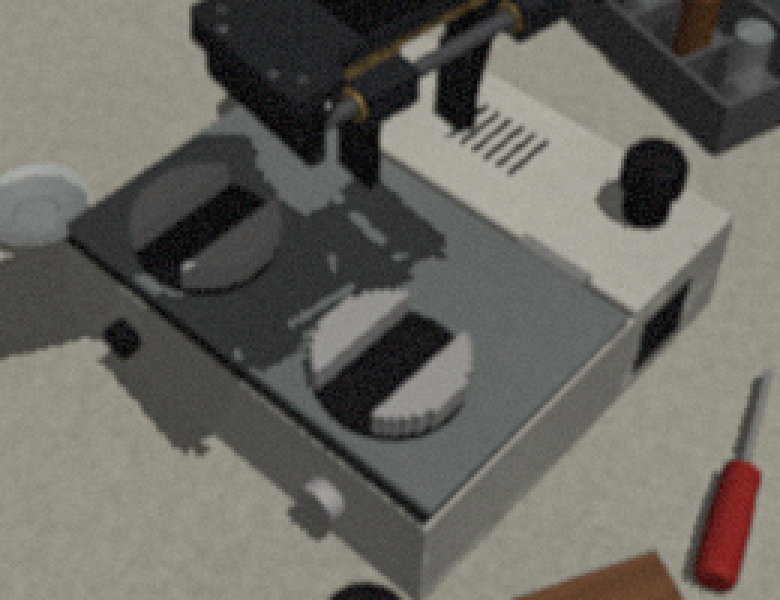

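View pics/c10.png

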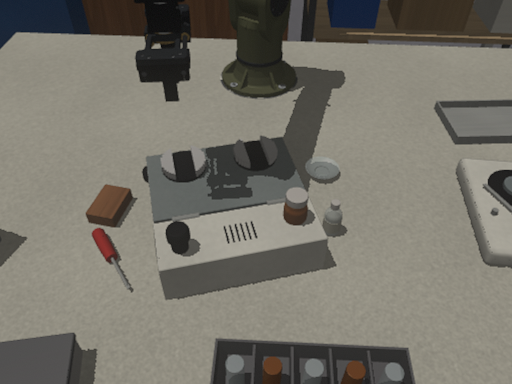

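```bash
python3 -c "
from bench import ctrl
print(ctrl.close_job())"
```

```text
the job is handed in; nothing more can be done
None
```

Both fasteners are locked at their stops and the hatch stays shut by itself. I handed the job in at about 28 s, with the arm clear of everything.

- **How it went:** I did the right fastener first, then the left. In each case I set the open fingertips along the slot, pressed the hatch to its bottom and turned clockwise until the wrist moment rose to about 4 Nm at the stop.
- **What went wrong and was mended:** the first check showed both slots about 10° short of square. I had turned the fingers back while they still pressed on the slot floor, and that dragged the fasteners with them. I turned each one to its stop again (4.1 Nm left, 4.7 Nm right) and lifted off the floor before unwinding.
- **Last checks:** in the wrist pictures both slots lie within about 1° of parallel to the hatch's side edge, so square to the free edge. The hatch is visibly closed with nothing touching it. The things on and around the box look unmoved in the pictures. The highest wrist force I read was about 25 N, but I only read it between moves.

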